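# Seat the three-slot plate in the mincer head

### The job

The almond mincer is being put back together: its head stands mouth-up on the bench with the three-slot plate already on the stud but still riding on the locating pin. With a fingertip in one of its slots, turn the plate until the notch in its rim is over the brass pin, then press the plate down until it is fully home, and take the hand away. Do not draw the plate up off the stud, and leave everything else on the bench where it is.

Things in the scene. Friction and masses are not known exactly. Their poses are not given: they have to be found in the camera images.
- mincer_head: The mincer head: a bright metal barrel stood on end, mouth up, in a white block 150 x 150 x 40 mm, fixed and upright. Origin on the bench on the barrel's axis, z up. The mouth's threaded rim lies 205 mm above the bench, 139 mm across outside, 118 inside. The feed throat sticks out along the head's +x to 134 mm from the axis; it is 86 mm thick at most and its top lies 148 mm above the bench
- pin (a point): The locating pin: a round brass pin 6 mm thick, lying level in a slot of the mouth's rim and pointing at the axis from the head's -x side. The point given is on the pin's top, 204 mm above the bench and 56 mm from the axis
- plate_center (a point): The three-slot plate, a bright steel disc 114 mm across and 12 mm thick, lying level in the head's mouth. The point given is the centre of its top face, on the axis about which it turns: 216 mm above the bench while the plate rides on the pin, 209 mm when fully home. Its middle is a solid hub 37 mm across, level with the top face, with the stud's end just below it
- plate_slot (a point): Middle of the slot opposite the notch, at the plate's top face, 33 mm from the axis. The three equal slots go right through, between radius 18.5 and 49 mm, separated by three straight spokes 12 mm wide (16 at the notch); slot middles lie 120 degrees apart. Below the plate is the fixed four-wing knife, its top 196 mm above the bench: keep a fingertip in a slot less than 18 mm below the top face
- plate_notch (a point): The notch in the plate's rim: an open square cut 11 mm wide and 8 mm deep, through the whole thickness, at the outer end of the spoke that bears a red paint mark. The point given is its middle at the top face, 53 mm from the axis. The other two spokes lie 120 degrees to either side of it, the middles of the slots 60 degrees to either side and opposite it
- plate_turn (a joint): Turn of the plate against the head, rad, growing anticlockwise seen from above; at 0 and at every full turn (6.283) the notch lies over the pin. It turns round and round either way and stays where it is left (drag 0.05 N m, so 1 to 2 N at a slot). The notch goes over the pin within about 0.05 rad either side
- plate_height (a joint): How far the plate is pressed down, m: 0 as it rides on the pin, 0.007 fully home on its seat, negative if drawn up. It is a snug fit on the stud and stays at the height where it is left; it takes 4 to 8 N to press down, and the pin stops it (giving 1 to 3 mm under a hard push) unless the notch is over the pin
- ring_nut: The mincer's loose ring nut, bright aluminium ring lying flat, 156 mm across (182 mm over its three lugs), 40 mm high; origin at the centre of its underside. To be left alone
- fine_plate: A spare fine-hole plate lying flat on the bench, steel disc 114 mm across and 12 mm thick with many small holes; origin at the centre of its underside. To be left alone
- spare_knife: A spare four-wing mincer knife lying flat, steel cross 104 mm across, 14 mm high; origin at the centre of its underside. To be left alone
- stomper: White nylon stomper standing on end, 52 mm thick, 80 mm over its collar, 195 mm tall; origin at the centre of its foot. To be left alone
- sugar_rose: A white sugar rose, about 75 mm across and 50 mm high; origin at the centre of its underside. Fragile, to be left alone
- steel_bowl: Small steel bowl, 110 mm across and 50 mm high; origin at the centre of its underside. To be left alone

How it is judged:
At the end, for the whole second after the job is handed in: The plate is pressed down at least 5.5 mm of its 7 mm, which it can be only with its notch over the pin (within 0.1 rad), it is not turning, and each loose thing on the bench is within 25 mm of where it stood (value of joint plate_height above 0.0055 m and (value of joint plate_turn between -6.383 and -6.183 rad or value of joint plate_turn between -0.1 and 0.1 rad or value of joint plate_turn between 6.183 and 6.383 rad or value of joint plate_turn between 12.466 and 12.666 rad) and velocity of joint plate_turn between -0.05 and 0.05 rad/s and distance of each of ring_nut, fine_plate, spare_knife, stomper, sugar_rose, steel_bowl from where it was at the start of the episode below 0.025 m); the robot touches nothing.
It fails at once if the plate is drawn up the stud by more than 3 mm (value of joint plate_height below -0.003 m).
It fails at once if a loose thing on the bench is knocked or carried more than 25 mm (distance of any of ring_nut, fine_plate, spare_knife, stomper, sugar_rose, steel_bowl from where it was at the start of the episode above 0.025 m).
It also fails if it takes over 48 s, if anything falls off the work surface, if the arm or the gripper's body presses on something with over 40 N, if the wrist force passes 120 N, or if a joint passes its speed limit or range.

### The arm

A 6-joint arm with a two-finger parallel gripper is mounted at the origin on the work surface. World frame = base frame: x ahead of the robot, y to its left, z up, the work surface at z = 0. Lengths are in m, angles in rad, forces in N, time in s.
With the tool pointing down it reaches from about 0.35 to 0.85 m from the base axis. Payload 8.1 kg.
Tool frame: the origin (TCP) lies midway between the tips of the shut fingers; the grasp point (between the pads) lies 19 mm behind it; z points along the fingers, y is the direction in which the jaws open and shut (so a half turn about z gives the same grasp; the last joint's range is limited). The gripper opens to 93 mm and grips with 3 to 60 N. Pads are 15 mm wide; open, the fingers measure 128 mm over their backs; the gripper's body (75 mm by 188 mm) begins 65 mm behind the grasp point.
Start: joints at [1.144, 0.13, 1.488, -0, 1.523, -0.085], TCP at [0.201, 0.565, 0.219] pointing down, gripper open.
Joint ranges: [-2.96, 2.96], [-0.89, 2.26], [0.02, 2.5], [-1.34, 4.48], [0, 2.73], [-2.66, 2.66]. Speed limits (rad/s): [2.39, 2.39, 2.79, 3.14, 3.14, 3.14].

### API

Orientations are given as a rotation vector (axis times angle).
In Python, from plant import robot gives the robot as it stands. The module is installed in compiled form; this text tells all that it offers.
- The arm moves only by the shell command python3 -m pendant 'ROWS' [FORCE]. ROWS is JSON, a list of rows, each an object with "translation": the shift along the tool's x, y, z in mm, a list of three; "twist": the turn, a rotation vector about the tool's x, y, z in rad, a list of three; "grip": the opening, from -1 (shut) to 1 (fully open). A call has exactly 10 rows; each row shifts and turns the pose as measured when the row begins, along the tool's axes as they then stand; what a row does not reach is not made up. A row lasts 1/10 s, in which the tool goes at most 50 mm and 8.59 degrees, less where a joint would pass 70% of its speed; a pose out of reach is approached as far as the arm can. A call is refused whole if a number of a shift passes 50 or a number of a turn 0.15, either way. A call with a gripper value outside its range is refused whole. The fingers move at their own pace and stop on an object; FORCE is the grip in N (left out, the last holds). Time passes only in rows, so rows that do not move let the fingers close, or fill a call up. It gives the time, the measured TCP pose, the force and the opening at its end, in the units of the state.
- robot.read_state(): the state, without advancing time (a new reading comes with each control period).
- robot.read_camera(name): name is "side" or "top" or "wrist"; returns (picture, depth): 420x560x3 uint8, red, green, blue; 420x560 float32, m along the optical axis (not along the pixel's ray), 0 where there is no reading.
- robot.camera_info(name): a dict with "vertical_fov" (degrees; the focal length in pixels is half the picture's height over the tangent of half this angle, whatever the lens; pixels are square), "cx", "cy" (the principal point, pixels), "cam_to_world" (4x4, takes a point from camera to world coordinates). Camera axes: x right, y up, looking along -z (the intrinsics and any distortion apply to the point x, -y, -z); pixel columns grow to the right and rows downward; lengths in m; the calibration is good to about 2 mm. A picture is of the moment at which its call begins: read the wrist's pose just before it. camera_info takes no time and is no camera call; for the wrist camera it gives the pose at the moment of the call.
- robot.close_job(): hands the job in, once; it reports no verdict.
The state is a dict: "t": time; "q": joint angles; "dq": joint speeds; "joint_torque": joint torques, N m; "tool_pos": TCP position; "orientation": TCP orientation; "force": force on the tool from outside, world axes, zero at the start; "wrist_torque": the same for the moment, N m; "opening": finger opening in m.
Only numpy, scipy, OpenCV 4.12 (cv2) and the standard library are available. Lean on these libraries where they do the work, as an engineer would, in place of code of your own. Each camera call takes 0.05 s, during which the arm holds its last target. There are 200 camera calls.

## Working session

There is one attempt and no reset: what is moved stays moved. The work goes in short steps, Python scripts to look and compute and a shell command to move; the robot and the scene stay as the last step left them, time stands still between calls to the robot, and variables do not carry over. Pictures are saved under pics/ and viewed, about 8 in all and at most 12, crops included, and the job is handed in when it is done.

```bash
mkdir -p pics; cat > h.py <<'E'
import numpy as np, cv2
from plant import robot
def snap(name,f=None):
    ci=robot.camera_info(name); im,d=robot.read_camera(name)
    if f: cv2.imwrite('pics/'+f,im[:,:,::-1])
    return ci,im,d
def pts(ci,d):
    h,w=d.shape; f=h/2/np.tan(np.radians(ci['vertical_fov'])/2)
    v,u=np.mgrid[:h,:w]
    P=np.stack([(u-ci['cx'])/f*d,-(v-ci['cy'])/f*d,-d,np.ones_like(d)],-1)
    return (P@np.array(ci['cam_to_world']).T)[...,:3]
def onplane(ci,u,v,z):
    f=210/np.tan(np.radians(ci['vertical_fov'])/2); M=np.array(ci['cam_to_world'])
    r=M[:3,:3]@np.array([(u-ci['cx'])/f,-(v-ci['cy'])/f,-1]); o=M[:3,3]
    return o+r*(z-o[2])/r[2]
E
python3 - <<'E'
from h import *
for n in ('top','side'):
    ci,im,d=snap(n,n+'0.png'); print(n,{k:(np.round(v,3).tolist() if k=='cam_to_world' else v) for k,v in ci.items()})
    np.savez(n+'0.npz',im=im,d=d)
    P=pts(ci,d); m=(P[...,2]>.2)&(P[...,2]<.225)&(d>0); print(m.sum(), np.median(P[m],0) if m.any() else 0)
s=robot.read_state();print(s)
E
```

```text
top {'vertical_fov': 48.997515106576635, 'cx': 279.223423498235, 'cy': 214.7998773513813, 'cam_to_world': [[-0.026, 0.987, -0.156, 0.412], [-0.999, -0.029, -0.016, -0.024], [-0.02, 0.155, 0.988, 1.329], [0.0, 0.0, 0.0, 1.0]]}
8310 [0.82558627 0.5842595  0.21053852]
side {'vertical_fov': 47.312290333037346, 'cx': 285.5528424812242, 'cy': 225.61655909140214, 'cam_to_world': [[0.925, 0.281, -0.257, 0.218], [-0.38, 0.714, -0.588, -0.867], [0.019, 0.642, 0.767, 1.244], [0.0, 0.0, 0.0, 1.0]]}
4811 [0.84147199 0.55952564 0.21000722]
{'t': 0.1, 'q': array([ 1.14359335e+00,  1.31098636e-01,  1.48918008e+00, -3.27743876e-05,
        1.52302601e+00, -8.53861590e-02]), 'dq': array([-5.35539956e-04, -1.92737689e-04, -1.50195823e-03, -4.58961469e-05,
        1.50428108e-04, -2.07158861e-04]), 'joint_torque': array([ 1.36354563e-03, -5.61342931e+01, -4.93095195e+01,  7.69932009e-02,
        2.93748861e-02,  1.13570763e-05]), 'tool_pos': array([0.2008816 , 0.56480937, 0.21767928]), 'orientation': array([-5.34243441e-01, -3.09542464e+00,  2.61416314e-03]), 'force': array([-0.00138013, -0.12392347,  0.2928561 ]), 'wrist_torque': array([ 0.03779851,  0.00384467, -0.03257947]), 'opening': 0.09342673382302993}
```

View pics/top0.png

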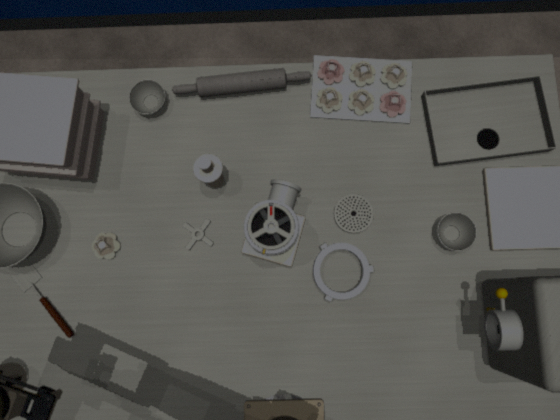

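View pics/side0.png

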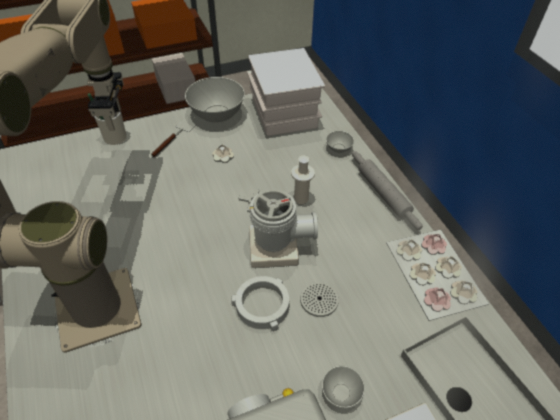

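The top view shows the head at about (271,228), with the throat toward (284,190), the red spoke near (269,212) and the brass pin near (263,252). The notch is therefore roughly opposite the pin. The stomper stands at (208,170).

```bash
python3 - <<'E'
from h import *
for n in ('top','side'):
    z=np.load(n+'0.npz');im,d=z['im'],z['d'];ci=robot.camera_info(n);P=pts(ci,d)
    c=np.array([270,228]) if n=='top' else np.array([274,210])
    v,u=np.mgrid[:420,:560]; near=np.hypot(u-c[0],v-c[1])<38
    m=near&(P[...,2]>.195)&(P[...,2]<.225)
    (x,y),r=cv2.minEnclosingCircle(np.float32(P[m][:,:2])); print(n,'circle',x,y,r,'z',np.percentile(P[m][:,2],[5,50,95]))
    hsv=cv2.cvtColor(im,cv2.COLOR_RGB2HSV)
    red=near&((hsv[...,0]<8)|(hsv[...,0]>172))&(hsv[...,1]>120)
    br=near&(hsv[...,0]>14)&(hsv[...,0]<32)&(hsv[...,1]>90)
    for k,mm,h in(('red',red,.216),('brass',br,.204)):
        if mm.any():
            uu,vv=u[mm].mean(),v[mm].mean();print(k,mm.sum(),uu,vv,onplane(ci,uu,vv,h))
    b=near&(P[...,2]>.03)&(P[...,2]<.05); print('block',cv2.minAreaRect(np.float32(P[b][:,:2])))
    a=im[c[1]-50:c[1]+50,c[0]-50:c[0]+50]
    if n=='top':cv2.imwrite('pics/crop.png',cv2.resize(a[:,:,::-1],None,fx=6,fy=6,interpolation=cv2.INTER_CUBIC))
E
```

```text
top circle 0.5601431131362915 0.015601341612637043 0.0687117949128151 z [0.19656641 0.21150148 0.21904518]
red 18 270.5 210.0 [0.59952212 0.0149478  0.216     ]
brass 11 264.6363636363636 244.63636363636363 [0.5160398  0.03170871 0.204     ]
block ((0.5618219375610352, 0.01487220823764801), (0.14940911531448364, 0.15022461116313934), 72.55577850341797)
side circle 0.5619534850120544 0.01244581863284111 0.07027652114629745 z [0.19686417 0.21059275 0.21784098]
red 4 284.5 200.0 [0.59793551 0.0130438  0.216     ]
brass 2 251.5 207.0 [0.50204021 0.03259869 0.204     ]
block ((0.6142955422401428, 0.10674594342708588), (0.25863388180732727, 0.16086040437221527), 55.26064682006836)
```

View pics/crop.png

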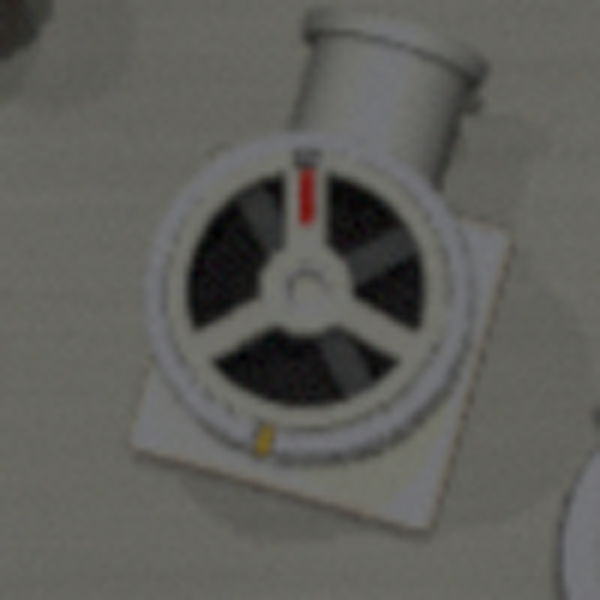

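```bash
python3 -m pendant '[{"translation":[0,0,-45],"twist":[0,0,0],"grip":0},{"translation":[0,0,-45],"twist":[0,0,0],"grip":0},{"translation":[-15,-12,-30],"twist":[0,0,0],"grip":0},{"translation":[-37,-28,0],"twist":[0,0,0],"grip":0},{"translation":[-37,-28,0],"twist":[0,0,0],"grip":0},{"translation":[-37,-28,0],"twist":[0,0,0],"grip":0},{"translation":[-37,-28,0],"twist":[0,0,0],"grip":0},{"translation":[-37,-28,0],"twist":[0,0,0],"grip":0},{"translation":[-37,-28,0],"twist":[0,0,0],"grip":0},{"translation":[-37,-28,0],"twist":[0,0,0],"grip":0}]'
cat >> h.py <<'E'
from scipy.spatial.transform import Rotation as R
def go(x,y,ya,z=None):
    s=robot.read_state();M=R.from_rotvec(s['orientation']).as_matrix();p=s['tool_pos']
    d=np.array([x,y,p[2] if z is None else z])-p
    yw=np.arctan2(M[1,1],M[0,1]); e=(np.radians(ya)-yw+np.pi)%(2*np.pi)-np.pi
    # tilt about the tool axes needed to point straight down
    t=np.cross(M[:,2],[0,0,-1])
    print('t',round(s['t'],2),'pos',p.round(4),'yaw',np.degrees(yw).round(2),'q6',s['q'][5].round(3),'F',s['force'].round(1),'op',round(s['opening'],4))
    print('shift mm tool',(M.T@d*1e3).round(1),'twist z',(-e).round(3),'tilt',(M.T@t).round(4))
E
python3 -c "
from h import *
go(.561,.015,-31,.36)"
```

```text
t: 1.1
tool_pos: [0.391, 0.2694, 0.3373]
orientation: [-0.517, -3.095, 0.019]
force: [1.8, 0.3, -0.7]
opening: 0.0465
t 1.1 pos [0.391  0.2694 0.3373] yaw 71.02 q6 -0.74 F [ 1.8  0.3 -0.7] op 0.0465
shift mm tool [-243.4 -185.5  -20.8] twist z 1.781 tilt [-0.0123 -0.0017  0.    ]
```

```bash
python3 -m pendant '[{"translation":[-36,-28,-3],"twist":[0,0,0],"grip":0},{"translation":[-36,-28,-3],"twist":[0,0,0],"grip":0},{"translation":[-36,-28,-3],"twist":[0,0,0],"grip":0},{"translation":[-36,-28,-3],"twist":[0,0,0],"grip":0},{"translation":[-36,-28,-3],"twist":[0,0,0],"grip":0},{"translation":[-36,-28,-3],"twist":[0,0,0],"grip":0},{"translation":[-27,-17,-3],"twist":[0,0,0],"grip":0},{"translation":[0,0,0],"twist":[0,0,0.15],"grip":0},{"translation":[0,0,0],"twist":[0,0,0.15],"grip":0},{"translation":[0,0,0],"twist":[0,0,0.15],"grip":0}]'
python3 -m pendant '[{"translation":[0,0,0],"twist":[0,0,0.15],"grip":-0.5},{"translation":[0,0,0],"twist":[0,0,0.15],"grip":-0.5},{"translation":[0,0,0],"twist":[0,0,0.15],"grip":-0.5},{"translation":[0,0,0],"twist":[0,0,0.15],"grip":-0.5},{"translation":[0,0,0],"twist":[0,0,0.15],"grip":-0.5},{"translation":[0,0,0],"twist":[0,0,0.15],"grip":-0.5},{"translation":[0,0,0],"twist":[0,0,0.15],"grip":-0.5},{"translation":[0,0,0],"twist":[0,0,0.15],"grip":-0.5},{"translation":[0,0,0],"twist":[0,0,0.15],"grip":-0.5},{"translation":[0,0,0],"twist":[0,0,0],"grip":-0.5}]'
python3 - <<'E'
from h import *
go(.561,.015,-31,.36)
ci,im,d=snap('wrist','w1.png'); np.savez('w1.npz',im=im,d=d,M=ci['cam_to_world'],f=ci['vertical_fov'],cx=ci['cx'],cy=ci['cy']); print(np.round(ci['cam_to_world'],3))
E
```

```text
t: 2.1
tool_pos: [0.5661, -0.0044, 0.3546]
orientation: [-1.204, -2.893, 0.026]
force: [-0.4, 0.2, 0.2]
opening: 0.0461
t: 3.1
tool_pos: [0.5641, -0.005, 0.3482]
orientation: [-2.754, -1.507, 0.043]
force: [-0.6, -0.1, 0.8]
opening: 0.0232
t 3.1 pos [ 0.5641 -0.005   0.3482] yaw -32.63 q6 0.476 F [-0.6 -0.1  0.8] op 0.0232
shift mm tool [ 14.9 -13.6 -11.9] twist z -0.029 tilt [-0.0152  0.0229  0.    ]
[[ 0.842  0.514  0.164  0.606]
 [-0.539  0.81   0.229  0.057]
 [-0.016 -0.281  0.96   0.512]
 [ 0.     0.     0.     1.   ]]
```

View pics/w1.png

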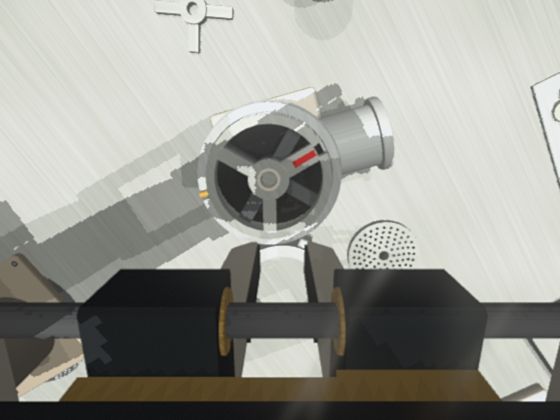

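The wrist view shows the hub at (269,180), the red mark at (304,159), the notch at (319,148), the pin at (204,194) and a plain spoke running straight down to the tool at (269,215).

```bash
cat >> h.py <<'E'
def plate(name,ztop,f=None,c0=(.561,.015)):
    ci,im,d=snap(name,f); P=pts(ci,d)
    hsv=cv2.cvtColor(im,cv2.COLOR_RGB2HSV); v,u=np.mgrid[:420,:560]
    near=(d>0)&(np.hypot(P[...,0]-c0[0],P[...,1]-c0[1])<.085)&(P[...,2]>.19)&(P[...,2]<.235)
    red=near&((hsv[...,0]<8)|(hsv[...,0]>172))&(hsv[...,1]>120)
    br=near&(hsv[...,0]>10)&(hsv[...,0]<32)&(hsv[...,1]>110)
    m=near&(abs(P[...,2]-ztop)<.004)
    c=np.array(c0)
    if m.any(): print('circle',cv2.minEnclosingCircle(np.float32(P[m][:,:2])),'zmed',np.median(P[m][:,2]))
    out={}
    for k,mm,h in(('red',red,ztop),('brass',br,.204)):
        if mm.any():
            o=onplane(ci,u[mm].mean(),v[mm].mean(),h); out[k]=o; print(k,mm.sum(),u[mm].mean().round(1),v[mm].mean().round(1),o.round(4),'ang',np.degrees(np.arctan2(*(o[:2]-c)[::-1])).round(1),'r',np.linalg.norm(o[:2]-c).round(4))
    return ci,im,d
E
python3 - <<'E'
from h import *
ci,im,d=plate('wrist',.216)
for uv in((269,180),(319,148),(269,215)): print(uv,onplane(ci,*uv,.216).round(4))
print(onplane(ci,204,194,.204))
E
```

```text
circle ((0.5596105456352234, 0.015941152349114418), 0.057352785021066666) zmed 0.21507329324323576
red 145 304.1 158.5 [0.5969 0.0149 0.216 ] ang -0.1 r 0.0359
brass 43 203.5 193.3 [0.4988 0.0359 0.204 ] ang 161.4 r 0.0656
(269, 180) [0.5603 0.0153 0.216 ]
(319, 148) [0.6126 0.0158 0.216 ]
(269, 215) [ 0.5423 -0.0124  0.216 ]
[0.49882691 0.03509354 0.204     ]
```

```bash
python3 -c "
from h import *
go(.5443,-.011,-30.5,.35)"
```

```text
t 3.2 pos [ 0.5641 -0.005   0.3482] yaw -32.24 q6 0.469 F [-0.6 -0.   0.6] op 0.0234
shift mm tool [-15.7 -13.6  -1.2] twist z -0.03 tilt [-0.0153  0.0228  0.    ]
```

```bash
python3 -m pendant '[{"translation":[-5,-5,0],"twist":[-0.008,0.012,-0.015],"grip":-0.635},{"translation":[-5,-4,0],"twist":[-0.008,0.011,-0.015],"grip":-0.635},{"translation":[-6,-5,10],"twist":[0,0,0],"grip":-0.635},{"translation":[0,0,25],"twist":[0,0,0],"grip":-0.635},{"translation":[0,0,25],"twist":[0,0,0],"grip":-0.635},{"translation":[0,0,25],"twist":[0,0,0],"grip":-0.635},{"translation":[0,0,20],"twist":[0,0,0],"grip":-0.635},{"translation":[0,0,5],"twist":[0,0,0],"grip":-0.635},{"translation":[0,0,0],"twist":[0,0,0],"grip":-0.635},{"translation":[0,0,0],"twist":[0,0,0],"grip":-0.635}]'
python3 -c "
from h import *
go(.5443,-.011,-30.5,.23);snap('wrist','w2.png')"
```

```text
t: 4.2
tool_pos: [0.5428, -0.0126, 0.2373]
orientation: [2.701, 1.599, 0.011]
force: [0.5, 0.3, 0.3]
opening: 0.0168
t 4.2 pos [ 0.5428 -0.0126  0.2373] yaw -28.75 q6 0.383 F [0.5 0.3 0.3] op 0.0168
shift mm tool [2.1 0.6 7.3] twist z 0.031 tilt [ 0.0062 -0.0044  0.    ]
```

View pics/w2.png

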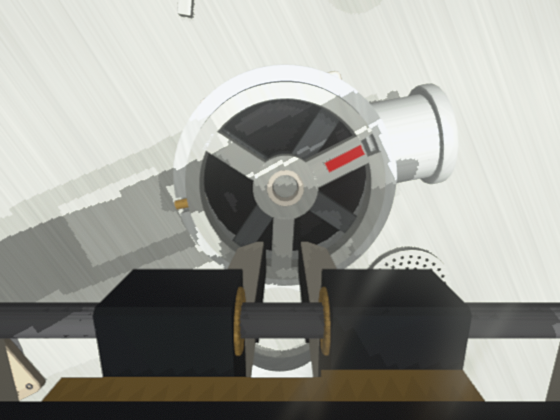

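The fingers straddle the plain spoke, with the gap centred at u≈283 and the spoke at (283,230). I'll lower about 8 mm into the slots.

```bash
python3 -m pendant '[{"translation":[2,0.5,4],"twist":[0.003,-0.002,0.02],"grip":-0.635},{"translation":[0,0,6],"twist":[0,0,0],"grip":-0.635},{"translation":[0,0,6],"twist":[0,0,0],"grip":-0.635},{"translation":[0,0,5],"twist":[0,0,0],"grip":-0.635},{"translation":[0,0,4],"twist":[0,0,0],"grip":-0.635},{"translation":[0,0,3],"twist":[0,0,0],"grip":-0.635},{"translation":[0,0,1],"twist":[0,0,0],"grip":-0.635},{"translation":[0,0,0],"twist":[0,0,0],"grip":-0.635},{"translation":[0,0,0],"twist":[0,0,0],"grip":-0.635},{"translation":[0,0,0],"twist":[0,0,0],"grip":-0.635}]'
python3 -c "
from h import *
go(.5443,-.011,-30.5,.208)"
```

```text
t: 5.25
tool_pos: [0.5463, -0.011, 0.2091]
orientation: [2.716, 1.57, 0.012]
force: [-0.1, 0.6, -0.1]
opening: 0.0171
t 5.25 pos [ 0.5463 -0.011   0.2091] yaw -29.94 q6 0.408 F [-0.1  0.6 -0.1] op 0.0171
shift mm tool [-1.  -1.8  1.1] twist z 0.01 tilt [ 0.0075 -0.0043  0.    ]
```

```bash
python3 -m pendant '[{"translation":[-0.8,2,0.5],"twist":[0.004,-0.002,-0.05],"grip":-0.635},{"translation":[0.2,3.1,0],"twist":[0.003,-0.002,-0.1],"grip":-0.635},{"translation":[0.2,3.1,0],"twist":[0,0,-0.1],"grip":-0.635},{"translation":[0.2,3.1,0],"twist":[0,0,-0.1],"grip":-0.635},{"translation":[0.2,3.1,0],"twist":[0,0,-0.1],"grip":-0.635},{"translation":[0.2,3.1,0],"twist":[0,0,-0.1],"grip":-0.635},{"translation":[0.2,3.1,0],"twist":[0,0,-0.1],"grip":-0.635},{"translation":[0.2,3.1,0],"twist":[0,0,-0.1],"grip":-0.635},{"translation":[0,0,0],"twist":[0,0,0],"grip":-0.635},{"translation":[0,0,0],"twist":[0,0,0],"grip":-0.635}]'
cat >> h.py <<'E'
C=np.array([.560,.0157])
def arc(z=.208,r=.031):
    s=robot.read_state();p=s['tool_pos'][:2]-C; a=np.degrees(np.arctan2(p[1],p[0])); print('polar',a.round(1),'r',np.linalg.norm(p).round(4))
    M=R.from_rotvec(s['orientation']).as_matrix(); y=np.degrees(np.arctan2(M[1,1],M[0,1]))
    a=np.radians(y-90); go(C[0]+r*np.cos(a),C[1]+r*np.sin(a),y,z)   # target for the present yaw
E
python3 -c "
from h import *
arc()"
```

```text
t: 6.25
tool_pos: [0.568, -0.014, 0.2092]
orientation: [-1.919, -2.483, 0.002]
force: [0.0, 0.3, 0.3]
opening: 0.0168
polar -74.9 r 0.0307
t 6.25 pos [ 0.568  -0.014   0.2092] yaw 14.6 q6 -0.37 F [0.  0.3 0.3] op 0.0168
shift mm tool [-0.3 -0.2  1.2] twist z -0.0 tilt [-0.0028 -0.002   0.    ]
```

```bash
python3 -m pendant '[{"translation":[-0.1,3,1],"twist":[0,0,-0.1],"grip":-0.635},{"translation":[0.2,3.1,0],"twist":[-0.002,-0.002,-0.1],"grip":-0.635},{"translation":[0.2,3.1,0],"twist":[0,0,-0.1],"grip":-0.635},{"translation":[0.2,3.1,0],"twist":[0,0,-0.1],"grip":-0.635},{"translation":[0.2,3.1,0],"twist":[0,0,-0.1],"grip":-0.635},{"translation":[0.2,3.1,0],"twist":[0,0,-0.1],"grip":-0.635},{"translation":[0.2,3.1,0],"twist":[0,0,-0.1],"grip":-0.635},{"translation":[0.2,3.1,0],"twist":[0,0,-0.1],"grip":-0.635},{"translation":[0.2,3.1,0],"twist":[0,0,-0.1],"grip":-0.635},{"translation":[0,0,0],"twist":[0,0,0],"grip":-0.635}]'
python3 -c "
from h import *
arc()"
```

```text
t: 7.25
tool_pos: [0.587, 0.0009, 0.2087]
orientation: [-0.641, -3.074, 0.008]
force: [0.4, 0.4, -0.3]
opening: 0.0172
polar -28.8 r 0.0308
t 7.25 pos [0.587  0.0009 0.2087] yaw 66.43 q6 -1.242 F [ 0.4  0.4 -0.3] op 0.0172
shift mm tool [-0.3  2.8  0.7] twist z -0.0 tilt [-0.005  -0.0002  0.    ]
```

```bash
python3 -m pendant '[{"translation":[0,4.3,0.5],"twist":[-0.003,0,-0.12],"grip":-0.635},{"translation":[0.2,4.2,0],"twist":[-0.002,0,-0.12],"grip":-0.635},{"translation":[0.2,4.2,0],"twist":[0,0,-0.12],"grip":-0.635},{"translation":[0.2,4.2,0],"twist":[0,0,-0.12],"grip":-0.635},{"translation":[0.2,4.2,0],"twist":[0,0,-0.12],"grip":-0.635},{"translation":[0.2,4,0],"twist":[0,0,-0.12],"grip":-0.635},{"translation":[0.2,4,0],"twist":[0,0,-0.12],"grip":-0.635},{"translation":[0.2,4,0],"twist":[0,0,-0.12],"grip":-0.635},{"translation":[0,0,0],"twist":[0,0,0],"grip":-0.635},{"translation":[0,0,0],"twist":[0,0,0],"grip":-0.635}]'
python3 - <<'E'
from h import *
arc()
plate('wrist',.216,'w3.png',C); plate('top',.216,None,C)
E
```

```text
t: 8.25
tool_pos: [0.5869, 0.0297, 0.2095]
orientation: [-0.824, 3.028, -0.008]
force: [0.4, -0.7, -0.2]
opening: 0.0173
polar 27.5 r 0.0303
t 8.25 pos [0.5869 0.0297 0.2095] yaw 120.44 q6 -2.136 F [ 0.4 -0.7 -0.2] op 0.0173
shift mm tool [-0.7  1.6  1.5] twist z -0.0 tilt [-0.0059  0.0022  0.    ]
circle ((0.5601926445960999, 0.015943659469485283), 0.05753827467560768) zmed 0.2151286513840847
red 538 355.0 176.5 [0.5295 0.0368 0.216 ] ang 145.4 r 0.0371
brass 205 380.7 116.5 [0.4988 0.0344 0.204 ] ang 163.0 r 0.064
circle ((0.5612543225288391, 0.015321034938097), 0.05709400400519371) zmed 0.21635125609610628
red 17 262.1 238.3 [0.5305 0.037  0.216 ] ang 144.1 r 0.0364
brass 8 263.5 251.0 [0.5005 0.0348 0.204 ] ang 162.2 r 0.0625
```

View pics/w3.png

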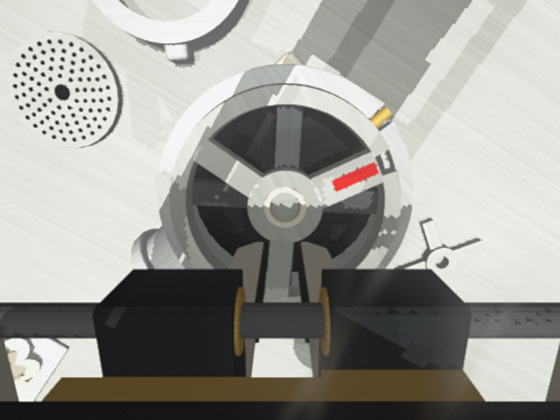

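The red mark is now at (355,176) and the pin at (381,116), about 17.5° short, so I'll turn most of the rest and then close lightly on the spoke.

```bash
python3 -m pendant '[{"translation":[0,3,1],"twist":[-0.004,0.002,-0.05],"grip":-0.635},{"translation":[0,3,0.5],"twist":[-0.002,0,-0.08],"grip":-0.635},{"translation":[0,2.5,0],"twist":[0,0,-0.08],"grip":-0.635},{"translation":[0,0,0],"twist":[0,0,0],"grip":-0.635},{"translation":[0,0,0],"twist":[0,0,0],"grip":-0.8},{"translation":[0,0,0],"twist":[0,0,0],"grip":-0.8},{"translation":[0,0,0],"twist":[0,0,0],"grip":-0.8},{"translation":[0,0,0],"twist":[0,0,0],"grip":-0.8},{"translation":[0,0,0],"twist":[0,0,0],"grip":-0.8},{"translation":[0,0,0],"twist":[0,0,0],"grip":-0.8}]' 8
python3 - <<'E'
from h import *
arc()
plate('wrist',.216,None,np.array([.5601,.0158])); plate('top',.216,None,C)
E
```

```text
t: 9.35
tool_pos: [0.5833, 0.0352, 0.209]
orientation: [-1.113, 2.936, -0.002]
force: [0.2, -0.1, 0.1]
opening: 0.012
polar 39.8 r 0.0304
t 9.35 pos [0.5833 0.0352 0.209 ] yaw 131.53 q6 -2.323 F [ 0.2 -0.1  0.1] op 0.012
shift mm tool [-0.6  0.9  1. ] twist z -0.0 tilt [-0.0019  0.0012  0.    ]
circle ((0.560217022895813, 0.015871400013566017), 0.05749720335006714) zmed 0.2151179157034881
red 540 351.3 171.4 [0.525  0.0281 0.216 ] ang 160.6 r 0.0372
brass 271 388.6 139.9 [0.5012 0.034  0.204 ] ang 162.8 r 0.0616
circle ((0.5591863393783569, 0.014483023434877396), 0.057701077312231064) zmed 0.21598654646487625
red 21 265.6 240.2 [0.5257 0.0285 0.216 ] ang 159.6 r 0.0367
brass 15 264.0 249.3 [0.5047 0.0335 0.204 ] ang 162.1 r 0.0581
```

```bash
python3 -m pendant '[{"translation":[0,0.7,0],"twist":[0,0,-0.02],"grip":-0.8},{"translation":[0,0.6,0],"twist":[0,0,-0.02],"grip":-0.8},{"translation":[0,0,0],"twist":[0,0,0],"grip":-0.8},{"translation":[0,0,0],"twist":[0,0,0],"grip":-0.8},{"translation":[0,0,1.5],"twist":[0,0,0],"grip":-0.8},{"translation":[0,0,1.5],"twist":[0,0,0],"grip":-0.8},{"translation":[0,0,1.5],"twist":[0,0,0],"grip":-0.8},{"translation":[0,0,1.5],"twist":[0,0,0],"grip":-0.8},{"translation":[0,0,1.5],"twist":[0,0,0],"grip":-0.8},{"translation":[0,0,0],"twist":[0,0,0],"grip":-0.8}]' 25
python3 - <<'E'
from h import *
arc(.202)
plate('wrist',.213,'w4.png',np.array([.5601,.0158])); plate('top',.213,None,C)
E
```

```text
t: 10.45
tool_pos: [0.5824, 0.0362, 0.2057]
orientation: [-1.176, 2.909, -0.004]
force: [-0.5, -0.0, -2.1]
opening: 0.0115
polar 42.5 r 0.0304
t 10.45 pos [0.5824 0.0362 0.2057] yaw 134.02 q6 -2.364 F [-0.5 -0.  -2.1] op 0.0115
shift mm tool [-0.6  0.8  3.7] twist z -0.0 tilt [-0.0037  0.0024  0.    ]
circle ((0.56026291847229, 0.01587197184562683), 0.05748311057686806) zmed 0.21171441633286014
red 541 351.0 171.1 [0.5245 0.0264 0.213 ] ang 163.5 r 0.0372
brass 392 388.8 146.2 [0.5029 0.033  0.204 ] ang 163.3 r 0.0597
circle ((0.5608899593353271, 0.016086824238300323), 0.06544908881187439) zmed 0.21294409709796924
red 21 266.3 240.6 [0.5249 0.0269 0.213 ] ang 162.3 r 0.0369
brass 16 263.9 247.9 [0.508  0.0337 0.204 ] ang 160.9 r 0.055
```

View pics/w4.png

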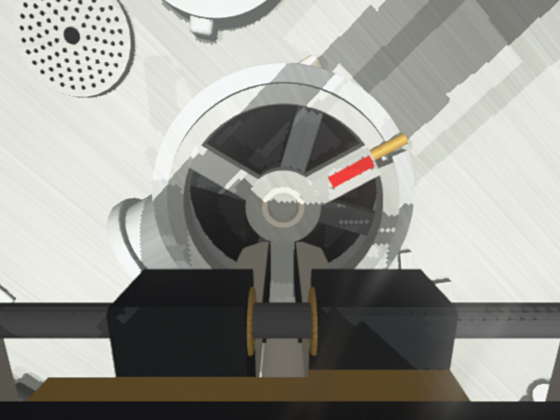

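The pin sits in the notch at (388,146) and the plate has gone down about 3.4 mm with little force, so I'll keep pressing.

```bash
python3 -m pendant '[{"translation":[0,0,2],"twist":[0,0,0],"grip":-0.8},{"translation":[0,0,2],"twist":[0,0,0],"grip":-0.8},{"translation":[0,0,2],"twist":[0,0,0],"grip":-0.8},{"translation":[0,0,2],"twist":[0,0,0],"grip":-0.8},{"translation":[0,0,2],"twist":[0,0,0],"grip":-0.8},{"translation":[0,0,1],"twist":[0,0,0],"grip":-0.8},{"translation":[0,0,0],"twist":[0,0,0],"grip":-0.8},{"translation":[0,0,0],"twist":[0,0,0],"grip":-0.8},{"translation":[0,0,0],"twist":[0,0,0],"grip":-0.8},{"translation":[0,0,0],"twist":[0,0,0],"grip":-0.8}]' 25
python3 - <<'E'
from h import *
arc(.202)
plate('wrist',.209,None,np.array([.5601,.0158])); plate('top',.209,None,C)
E
```

```text
t: 11.55
tool_pos: [0.5826, 0.0362, 0.2018]
orientation: [-1.174, 2.907, -0.007]
force: [-2.3, -1.4, 4.2]
opening: 0.0115
polar 42.2 r 0.0305
t 11.55 pos [0.5826 0.0362 0.2018] yaw 133.99 q6 -2.363 F [-2.3 -1.4  4.2] op 0.0115
shift mm tool [-0.6  1.  -0.2] twist z -0.0 tilt [-0.0063  0.0044  0.    ]
circle ((0.5597847700119019, 0.015536859631538391), 0.06661058962345123) zmed 0.20799849754442537
red 542 351.5 171.5 [0.5245 0.0266 0.209 ] ang 163.1 r 0.0372
brass 426 391.0 147.0 [0.5032 0.0328 0.204 ] ang 163.3 r 0.0594
circle ((0.5601307153701782, 0.014893784187734127), 0.06738466769456863) zmed 0.20846693572579633
red 20 266.4 240.6 [0.5253 0.0269 0.209 ] ang 162.0 r 0.0365
brass 17 263.4 247.6 [0.5089 0.035  0.204 ] ang 159.3 r 0.0546
```

The plate top went from 0.2151 to 0.2080, which is home. Next I release and lift clear.

```bash
python3 -m pendant '[{"translation":[0,0,0],"twist":[0,0,0],"grip":-0.65},{"translation":[0,0,0],"twist":[0,0,0],"grip":-0.65},{"translation":[0,0,0],"twist":[0,0,0],"grip":-0.65},{"translation":[0,0,0],"twist":[0,0,0],"grip":-0.65},{"translation":[0,0,-1],"twist":[0,0,0],"grip":-0.65},{"translation":[0,0,-2],"twist":[0,0,0],"grip":-0.65},{"translation":[0,0,-4],"twist":[0,0,0],"grip":-0.65},{"translation":[0,0,-8],"twist":[0,0,0],"grip":-0.65},{"translation":[0,0,-15],"twist":[0,0,0],"grip":-0.65},{"translation":[0,0,-20],"twist":[0,0,0],"grip":-0.65}]' 
python3 -m pendant '[{"translation":[0,0,-30],"twist":[0,0,0],"grip":-0.65},{"translation":[0,0,-30],"twist":[0,0,0],"grip":-0.65},{"translation":[0,0,-30],"twist":[0,0,0],"grip":-0.65},{"translation":[0,0,-10],"twist":[0,0,0],"grip":-0.65},{"translation":[0,0,0],"twist":[0,0,0],"grip":-0.65},{"translation":[0,0,0],"twist":[0,0,0],"grip":-0.65},{"translation":[0,0,0],"twist":[0,0,0],"grip":-0.65},{"translation":[0,0,0],"twist":[0,0,0],"grip":-0.65},{"translation":[0,0,0],"twist":[0,0,0],"grip":-0.65},{"translation":[0,0,0],"twist":[0,0,0],"grip":-0.65}]' 
python3 - <<'E'
from h import *
arc(.3)
ci,im,d=plate('wrist',.209,'w5.png',np.array([.5601,.0158]))
P=pts(ci,d);q=np.hypot(P[...,0]-.5601,P[...,1]-.0158)
for a,b in((.010,.017),(.050,.055),(.060,.068)):
    m=(q>a)&(q<b)&(P[...,2]>.2)&(P[...,2]<.225);print(a,b,m.sum(),np.median(P[m][:,2]).round(4))
E
```

```text
t: 12.65
tool_pos: [0.5806, 0.036, 0.2507]
orientation: [-1.176, 2.912, -0.003]
force: [0.9, 0.8, -0.2]
opening: 0.0164
t: 13.65
tool_pos: [0.5798, 0.0363, 0.3584]
orientation: [-1.175, 2.91, -0.005]
force: [-0.3, -0.2, 0.3]
opening: 0.0161
polar 46.0 r 0.0286
t 13.65 pos [0.5798 0.0363 0.3584] yaw 133.99 q6 -2.364 F [-0.3 -0.2  0.3] op 0.0161
shift mm tool [-2.3 -0.8 58.4] twist z -0.0 tilt [-0.0041  0.0018  0.    ]
circle ((0.5598336458206177, 0.015586255118250847), 0.06674064695835114) zmed 0.20794160836239098
red 132 316.0 147.4 [0.5245 0.0268 0.209 ] ang 162.8 r 0.0373
brass 103 336.3 135.5 [0.5036 0.0332 0.204 ] ang 162.9 r 0.0591
0.01 0.017 668 0.208
0.05 0.055 1826 0.2081
0.06 0.068 3045 0.2041
```

View pics/w5.png

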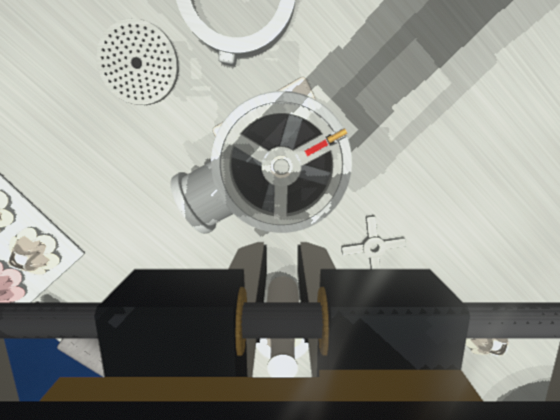

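The plate is home: its top lies 4 mm above the rim (209 against 205), the red mark and pin line up at (316,147) and (336,135), and the hand is clear.

```bash
python3 -c "
from plant import robot
print(robot.close_job())"
```

```text
the job is handed in; nothing more can be done
None
```

The plate is turned onto the pin and pressed fully home, and the job is handed in at about 14 s of the 48 s. The hand-in gave no verdict, so this rests on my own checks.

**How it was done:** I put the two fingertips in the slots either side of a plain spoke, with a little play. I turned the plate about 163° anticlockwise until the notch was over the pin, then closed lightly on the spoke and pressed it down. I then let go and lifted straight up.

**Last checks from the wrist camera, hand clear:**
- **Turn:** the red mark lies at 162.8° and the pin at 162.9°, well inside the 0.1 rad allowed.
- **Height:** the plate's top came down about 7 mm (0.2151 to 0.2080 m). It now stands 4 mm above the rim, as expected when home.
- **Force:** the wrist force was a few newtons at most in the readings taken after each move, and about zero once clear.

**Disagreement:** with the hand still over the plate, the top camera's last look put the pin at 159.3° against 163.3° from the wrist camera. Only 17 brass pixels were visible to it, and the pin going into the notch settles the point.

**Not measured:** I did not measure the loose things again at the end. The hand touched only the plate, and the ring nut, fine plate and knife look undisturbed in the last picture.

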